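# Close a canister with its nested lid set, then take off and hold up the outer cover

## Robot

A 7-joint arm with a two-finger parallel gripper is mounted at the origin on the work surface. World frame = base frame: x ahead of the robot, y to its left, z up, the work surface at z = 0. Lengths are in m, angles in rad, forces in N, time in s.
With the tool pointing down it reaches from about 0.425 to 0.925 m from the base axis. Payload 6.8 kg.
Tool frame: the origin (TCP) lies between the finger pads; the fingertips stand finger_overhang ahead of it and the grasp point (between the pads) lies 6 mm ahead of it (finger_overhang is the distance from the TCP to the fingertips, in m); z points along the fingers, y is the line along which they close (so a half turn about z gives the same grasp; the last joint's range is limited). The gripper opens to 85 mm and grips with 20 to 120 N. Pads are 22 mm wide; open, the fingers measure 114 mm over their backs; the gripper's body (76 mm by 85 mm) begins 54 mm behind the grasp point. The pads swing forward as they close: fully open they stand 13 mm farther back than shut.
Start: joints at [1.038, 0.477, 0.022, 1.555, -0.011, 1.109, -0.083], TCP at [0.278, -0.615, 0.256] pointing down, gripper open.
Joint ranges: [-2.96, 2.96], [-0.34, 2.1], [-1.41, 1.46], [0.24, 2.44], [-1.37, 4.51], [0.17, 1.92], [-2.96, 2.96]. Speed limits (rad/s): [2.39, 2.39, 3.14, 3.14, 3.14, 3.14, 3.14].

## Interface

Orientations are given as a unit quaternion [w, x, y, z].
In Python, from station import * gives the robot as it stands.
- The arm moves only by the tool drive_tool, never from a script. Its argument "increments" is a list of rows, each an object of numbers: "claw": the finger opening in m, from 0 to 0.0854; "dx", "dy", "dz": the shift along the tool's x, y, z in m; "wx", "wy", "wz": the turn, a rotation vector about the tool's x, y, z in degrees. A call has 1 to 20 rows; each row shifts and turns the commanded pose from where the row before left it, along the tool's axes as they then stand; what a row does not reach is not made up. A row lasts 1/8 s, in which the tool goes at most 62.5 mm and 10.7 degrees, less where a joint would pass 70% of its speed; a pose out of reach is approached as far as the arm can. A call with a gripper value outside its range is refused whole. The fingers move at their own pace and stop on an object; "newtons" is the grip in N (left out, the last holds). Time passes only in rows, so rows that do not move let the fingers close. It gives the time, the measured TCP pose, the force, the opening and the grip force at its end, in the units of the state.
- get_obs(): the state, without advancing time (a new reading comes with each control period).
- read_camera(name): name is "scene" or "side" or "wrist"; returns (picture, depth): 400x640x3 uint8, red, green, blue; 400x640 float32, m along the optical axis (not along the pixel's ray), 0 where there is no reading.
- calibration(name): a dict with "intrinsics" (3x3 intrinsics, pixels), "k1" (the pictures are not rectified: a ray, as slopes to the right and down, at radius r is drawn at 1 + k1 r^2 times it, then the intrinsics apply), "R" (3x3) and "t" (3): a world point X has camera coordinates R X + t; the wrist camera has in their place "mount" (4x4, takes a point from camera to tool coordinates, whose origin is the TCP and whose axes are the flange's). Camera axes: x right, y down, z forward; pixel columns grow to the right and rows downward; lengths in m; the calibration is good to about 2 mm. A picture is of the moment at which its call begins: read the wrist's pose just before it. calibration takes no time and is no camera call.
- hand_in(): hands the job in; it is judged then, once.
The state is a dict: "t": time; "q": joint angles; "joint_vel": joint speeds; "joint_torque": joint torques, N m; "eef_pos": TCP position; "tool_rot": TCP orientation; "contact_force": force on the tool from outside, world axes, zero at the start; "torque": the same for the moment, N m; "gripper_width": opening from 0.0 (shut) to 1.0 (fully open); "grasp_force": force on a finger pad.
Only numpy, scipy, OpenCV 4.12 (cv2) and the standard library are available. Lean on these libraries where they do the work, as an engineer would, in place of code of your own. Each camera call takes 0.05 s, during which the arm holds its last target. There are 200 camera calls.

## Task

Swing the ring lamp sideways on its stiff post until its head is well clear of the open canister (a good hand's breadth beside it) and leave it there. Then bring the nested pair of lids over together, lower it gently onto the canister so that the inner lid is fully seated in the mouth, let go of the stem, and lift the outer cover alone straight up off the inner lid, which must stay seated. Finish while still holding the cover in the gripper, still, with its rim clear above the top of the inner lid's stem; do not shove the canister along or upset the other things on the table.

Things in the scene. Friction and masses are not known exactly. Their poses are not given: they have to be found in the camera images.
- canister: open round galvanised tin, upright, loose but heavy (about 1.6 kg), 100 mm tall, 104 mm outside and 96 mm inside diameter; origin at the centre of its underside, z up. The ring lamp hangs over it at the start. It is the wider of the two open tins.
- inner_lid: metal lid: plug 92 mm across, 16 mm deep (lowest 6 mm taper to 80 mm), over it a flange 108 mm across, 4 mm thick, and a round upright stem 16 mm across, its top 82 mm above the origin (centre of the plug's underside, z up). Starts on a wood slice, outer lid lying on it. Seated, the flange lies on the canister's rim, origin 84 mm above the canister's. 0.15 to 0.3 kg.
- outer_lid: cover: disc 122 mm across, 4 mm thick, skirt 10 mm below it, wooden collar handle 36 mm across, top 34 mm above the origin (centre of the disc's underside, z up). The stem passes the 25 mm bore with 4.5 mm play. Nested, it lies loose on the flange, origin 20 mm above the inner lid's, stem 28 mm above the collar: lifting the stem lifts both, the collar the cover alone. 0.14 to 0.28 kg.
- wood_slice: fixed wood slice, 160 mm across and 25 mm thick, on which the lid set stands at the start, to the left or to the right; origin at the centre of its underside
- lamp_arm (a joint): angle of the ring lamp's arm about its upright post (rad), stops at -1.25 and 1.25; near 0 at the start, with the lamp over the canister. Growing values swing the head anticlockwise seen from above (towards -y, the robot's right). The joint is stiff: it needs about 3 N sideways at the grip pin and stays where it is left.
- lamp_pivot (a point): the lamp's upright swing axis at arm height, 214 mm above the table, at the far side of the table; the post is fixed on a round foot 130 mm across
- lamp_ring (a point): centre of the lamp's open ring head, 219 mm above the table and 240 mm from the swing axis; the ring is 100 mm across outside, 74 mm inside and 14 mm high (212 to 226 mm above the table); a bar 18 mm wide joins it to the post
- lamp_grip (a point): grip point of the black upright pin on the part of the ring farthest from the post: the pin is 18 mm across, 284 mm from the swing axis, and stands up from the ring to 272 mm above the table; this point is 250 mm above the table, 24 mm above the ring's top
- slim_tin: bystander: narrower open tin, 72 mm across, 95 mm tall, on a second wood slice (160 mm across, 25 mm thick); origin under its centre
- brush: bystander: hand brush lying in front of the robot
- jar: bystander: lidded jar 68 mm across, 90 mm tall; origin under its centre
- clay_pot: bystander: terracotta pot 80 mm across, 75 mm tall; origin under its centre
- wood_box: bystander: open wooden box 100 x 140 x 60 mm; origin under its centre
- mug: bystander: white mug 76 mm across, 85 mm tall; origin under its centre
- round: bystander: small wooden disc 90 mm across, 18 mm thick; origin under its centre
Not all that is in view belongs to the job. Leave any turquoise look-alike of the outer_lid alone.

How it is judged:
By the outcome, as a careful person would: the job done as asked, in the order asked, and still so for the second after the job is handed in, while the arm keeps its last pose, push and grip.
It also fails if it takes over 72 s, if anything falls off the work surface, if the arm or the gripper's body presses on something with over 40 N, if the wrist force passes 120 N, or if a joint passes its speed limit or range.

## Working session

There is one attempt and no reset: what is moved stays moved. The work goes in short steps, Python scripts to look and compute and a tool call to move; the robot and the scene stay as the last step left them, time stands still between calls to the robot, and variables do not carry over. Pictures are saved under pics/ and viewed, at most 10 in all, crops included, and the job is handed in when it is done.

Besides the shell and the picture viewer there is one more tool, called in YAML: its name, and indented under it one key for each argument. drive_tool: Moves the arm, as the interface text tells. Its arguments: {"type":"object","properties":{"increments":{"type":"array","items":{"type":"object","properties":{"claw":{"type":"number"},"dx":{"type":"number"},"dy":{"type":"number"},"dz":{"type":"number"},"wx":{"type":"number"},"wy":{"type":"number"},"wz":{"type":"number"}}}},"newtons":{"type":"number"}},"required":["increments"]}

```bash
mkdir -p pics; ls
cat > h.py <<'E'
from station import *
import numpy as np, cv2
from scipy.spatial.transform import Rotation as Ro
def save(name,fn):
    o=get_obs(); p,d=read_camera(name); cv2.imwrite('pics/'+fn+'.png',p[:,:,::-1]); np.savez('pics/'+fn+'.npz',d=d,p=p,pos=o['eef_pos'],rot=o['tool_rot']); return p,d
def world(name,fn,uv=None,mask=None):
    z=np.load('pics/'+fn+'.npz'); c=calibration(name); K=np.array(c['intrinsics']); k=c['k1']
    uv=np.array(uv,float).reshape(-1,2)
    x=np.c_[(uv[:,0]-K[0,2])/K[0,0],(uv[:,1]-K[1,2])/K[1,1]]; s=x.copy()
    for _ in range(10): s=x/(1+k*(s**2).sum(1,keepdims=True))
    d=z['d'][uv[:,1].astype(int),uv[:,0].astype(int)]
    C=np.c_[s,np.ones(len(s))]*d[:,None]
    if 'R' in c: return (C-np.array(c['t']))@np.array(c['R'])
    M=np.array(c['mount']); T=C@M[:3,:3].T+M[:3,3]
    w,a,b,e=z['rot']; return Ro.from_quat([a,b,e,w]).apply(T)+z['pos']
def cloud(name,fn):
    v,u=np.mgrid[0:400,0:640]; return world(name,fn,np.c_[u.ravel(),v.ravel()]).reshape(400,640,3)
E
python3 - <<'E'
from h import *
import h
print({k:v for k,v in globals().items() if 'over' in k})
for n in('scene','side'): save(n,n+'0')
a=np.hstack([cv2.imread('pics/%s0.png'%n) for n in('scene','side')])
print(get_obs()); print(calibration('scene'),calibration('side'),calibration('wrist'))
E
```

```text
pics
{'finger_overhang': 0.025}
{'t': 0.1, 'q': array([ 1.03789288,  0.47771713,  0.02233859,  1.55634101, -0.01153462,
        1.10930564, -0.08307726]), 'joint_vel': array([-8.30156854e-05, -1.73034020e-03,  1.63317111e-04, -5.87505789e-03,
        5.99521132e-04,  1.54949649e-03, -2.01713761e-04]), 'joint_torque': array([ 3.70762922e-03, -5.97768402e+01,  1.61337532e+00, -2.81957585e+01,
        1.28501700e-02,  4.98360590e-03,  1.75672324e-05]), 'eef_pos': array([ 0.27799705, -0.614557  ,  0.25542791]), 'tool_rot': array([-7.93131061e-04,  9.77523828e-01,  2.10823365e-01, -2.15343154e-04]), 'contact_force': array([-1.25353162, -0.07801152, -0.50815906]), 'torque': array([-0.03454112, -0.06989624,  0.00320535]), 'grasp_force': 0.0, 'gripper_width': 1.0011585997528223}
{'intrinsics': array([[410.46212876,   0.        , 319.94134476],
       [  0.        , 410.46212876, 196.38669938],
       [  0.        ,   0.        ,   1.        ]]), 'k1': -0.04434777090423351, 'R': array([[ 0.70782895,  0.70624423, -0.01404514],
       [ 0.50905371, -0.52377929, -0.68302239],
       [-0.48973717
[... 330 characters left out ...]
9],
       [-0.0461124 ,  0.69108737, -0.72129875],
       [ 0.04148625, -0.72011899, -0.69260922]]), 't': array([0.51053358, 0.11685582, 1.90526198])} {'intrinsics': array([[330.16108099,   0.        , 320.58675442],
       [  0.        , 330.16108099, 202.73217455],
       [  0.        ,   0.        ,   1.        ]]), 'k1': 0.015918742426397986, 'mount': array([[ 1.21307294e-03, -9.60886166e-01, -2.76940978e-01,
         6.92619652e-02],
       [ 9.99998988e-01,  9.59631502e-04,  1.05067543e-03,
        -8.92737331e-04],
       [-7.43818194e-04, -2.76941972e-01,  9.60886357e-01,
        -1.17717206e-01],
       [ 0.00000000e+00,  0.00000000e+00,  0.00000000e+00,
         1.00000000e+00]])}
```

View pics/scene0.png

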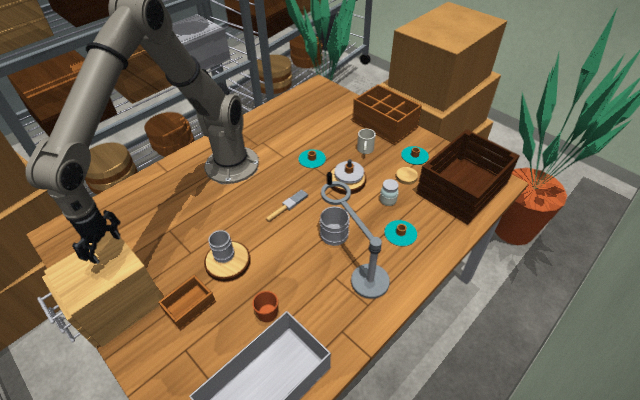

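View pics/side0.png

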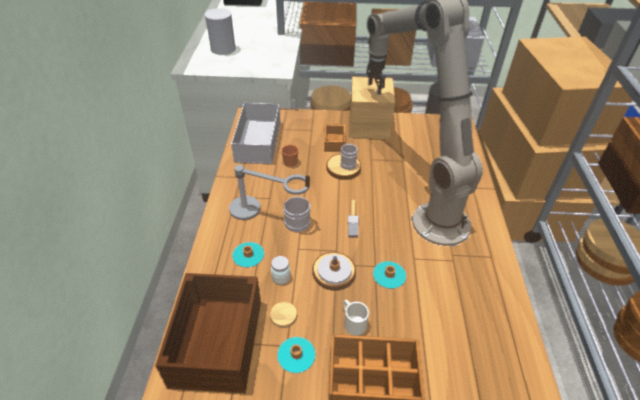

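Scene: the lid set is at (349,172) on its slice (robot's left), the lamp ring at (335,195), its pin at about (331,178), the canister at (334,226) and the slim tin at (221,246). Next I measure these from the depth.

```bash
cat >> h.py <<'E'
from scipy.optimize import least_squares
def circ(P,r=None):
    P=P[:,:2]; c=np.median(P,0)
    f=lambda p:np.hypot(*(P-p[:2]).T)-(r or p[2])
    s=least_squares(f,[*c,r or .05],loss='soft_l1',f_scale=.002).x
    return s.round(4),len(P)
E
python3 - <<'E'
from h import *
for n,pts in(('scene',dict(can=(334,213),ring=(336,203),pin=(330,180),post=(376,242),stem=(349,162),disc=(349,185),slim=(221,236),pot=(265,297),jar=(390,185),mug=(366,133))),('side',dict(can=(297,202),ring=(296,191),pin=(307,181),post=(240,170),stem=(334,257),disc=(334,272),slim=(349,150),pot=(290,150),jar=(281,262),mug=(356,309)))):
    C=cloud(n,n+'0')
    for k,v in pts.items(): print(n,k,C[v[1],v[0]].round(3))
    V=C.reshape(-1,3); V=V[(V[:,0]>.3)&(V[:,0]<1.1)&(abs(V[:,1])<.6)]
    sel=lambda lo,hi,c,r: V[(V[:,2]>lo)&(V[:,2]<hi)&(np.hypot(*(V[:,:2]-c).T)<r)]
    cc=C[pts['can'][1],pts['can'][0],:2]; cl=C[pts['disc'][1],pts['disc'][0],:2]
    print('canrim',circ(sel(.094,.106,cc,.15)))
    cs=C[pts['stem'][1],pts['stem'][0],:2]
    print('disc',circ(sel(.043,.055,cs,.09))); S=sel(.09,.112,cs,.06); print('stem',circ(S,.008),S.mean(0),S[:,2].max())
    print('collar',circ(sel(.06,.078,cs,.06),.018))
    cr=C[pts['ring'][1],pts['ring'][0],:2]
    print('ring',circ(sel(.222,.23,cr,.1)));S=sel(.235,.28,cr,.12); print('pin',circ(S,.009),S.mean(0),S[:,2].max())
E
```

```text
scene can [0.555 0.068 0.065]
scene ring [0.622 0.004 0.222]
scene pin [0.552 0.048 0.249]
scene post [ 0.82  -0.033  0.232]
scene stem [0.432 0.284 0.101]
scene disc [0.469 0.247 0.022]
scene slim [ 0.362 -0.297  0.09 ]
scene pot [ 0.63  -0.329  0.046]
scene jar [0.626 0.305 0.09 ]
scene mug [0.329 0.513 0.062]
canrim (array([0.5886, 0.0304, 0.0497]), 126)
disc (array([0.4272, 0.2879, 0.0471]), 407)
stem (array([0.4268, 0.2839, 0.008 ]), 21) [0.42969486 0.2836738  0.10219652] 0.11001485288533015
collar (array([0.4277, 0.2865, 0.018 ]), 39)
ring (array([0.5941, 0.0349, 0.0472]), 346)
pin (array([0.5429, 0.0512, 0.009 ]), 60) [0.54586017 0.04771141 0.2579405 ] 0.2751750167939711
side can [ 0.589 -0.016  0.072]
side ring [0.58  0.084 0.229]
side pin [0.541 0.06  0.259]
side post [ 0.804 -0.012  0.234]
side stem [0.429 0.286 0.107]
side disc [0.427 0.307 0.048]
side slim [ 0.382 -0.342  0.095]
side pot [ 0.656 -0.385  0.046]
side jar [0.616 0.308 0.092]
side mug [0.348 0.451 0.042]
canrim (array([0.5865, 0.0339, 0.0496]), 120)
disc (array([0.4271, 0.2857, 0.0465]), 577)
stem (array([0.429 , 0.2892, 0.008 ]), 24) [0.42725219 0.29339182 0.10223175] 0.11111887420452272
collar (array([0.4274, 0.2865, 0.018 ]), 49)
ring (array([0.5874, 0.0411, 0.0439]), 155)
pin (array([0.5424, 0.0512, 0.009 ]), 49) [0.54112234 0.05625701 0.25777628] 0.27782584299266944
```

drive_tool:
  increments:
    - {"claw":0.0854,"dz":-0.035}
    - {"dz":-0.035}
    - {"dz":-0.035}
    - {"dx":0.043,"dy":-0.0415}
    - {"dx":0.043,"dy":-0.0415}
    - {"dx":0.043,"dy":-0.0415}
    - {"dx":0.043,"dy":-0.0415}
    - {"dx":0.043,"dy":-0.0415}
    - {"dx":0.043,"dy":-0.0415}
    - {"dx":0.043,"dy":-0.0415}
    - {"dx":0.043,"dy":-0.0415}
    - {"dx":0.043,"dy":-0.0415}
    - {"dx":0.043,"dy":-0.0415}
    - {"dx":0.043,"dy":-0.0415}
    - {"dx":0.043,"dy":-0.0415}
    - {"wz":9.8}
    - {"wz":9.8}
    - {"wz":9.8}
    - {"wz":9.8}
    - {}
  newtons: 40

```text
schema error: expected keys claw, dx, dy, dz, wx, wy, wz
```

Run:
```python
from h import *
save('wrist','w1'); o=get_obs(); print(o['t'],o['q'].round(3),o['eef_pos'].round(4),np.degrees(2*np.arctan2(o['tool_rot'][2],o['tool_rot'][1])))
V=cloud('wrist','w1').reshape(-1,3); 
S=V[(V[:,2]>.235)&(V[:,2]<.285)&(np.hypot(V[:,0]-.543,V[:,1]-.051)<.03)]; print(circ(S,.009),S.mean(0),S[:,2].max())
T=S[S[:,2]>.266];print(T.mean(0),len(T))
S=V[(V[:,2]>.09)&(V[:,2]<.106)&(np.hypot(V[:,0]-.588,V[:,1]-.032)<.07)]; print(circ(S))
S=V[(V[:,2]>.218)&(V[:,2]<.23)&(np.hypot(V[:,0]-.588,V[:,1]-.037)<.07)]; print(circ(S))
```

```text
0.15 [ 1.038  0.478  0.022  1.556 -0.012  1.109 -0.083] [ 0.278  -0.6146  0.2555] 24.342357017183662
  return _methods._mean(a, axis=axis, dtype=dtype,
  ret = um.true_divide(
Traceback (most recent call last):
  File "h.py", line 22, in circ
    s=least_squares(f,[*c,r or .05],loss='soft_l1',f_scale=.002).x
      ~~~~~~~~~~~~~^^^^^^^^^^^^^^^^^^^^^^^^^^^^^^^^^^^^^^^^^^^^^
ValueError: Initial guess is outside of provided bounds
```

View pics/w1.png

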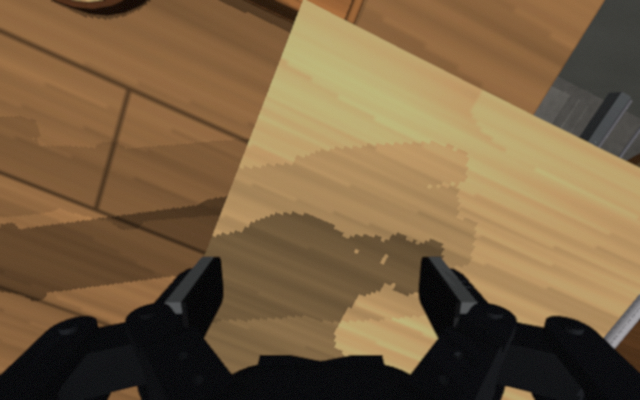

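The move was refused because every row needs all the keys. The arm didn't move, so the picture shows only the crate below the gripper.

drive_tool:
  increments:
    - {"claw":0.0854,"dx":0,"dy":0,"dz":-0.035,"wx":0,"wy":0,"wz":0}
    - {"claw":0.0854,"dx":0,"dy":0,"dz":-0.035,"wx":0,"wy":0,"wz":0}
    - {"claw":0.0854,"dx":0,"dy":0,"dz":-0.035,"wx":0,"wy":0,"wz":0}
    - {"claw":0.0854,"dx":0.043,"dy":-0.0415,"dz":0,"wx":0,"wy":0,"wz":0}
    - {"claw":0.0854,"dx":0.043,"dy":-0.0415,"dz":0,"wx":0,"wy":0,"wz":0}
    - {"claw":0.0854,"dx":0.043,"dy":-0.0415,"dz":0,"wx":0,"wy":0,"wz":0}
    - {"claw":0.0854,"dx":0.043,"dy":-0.0415,"dz":0,"wx":0,"wy":0,"wz":0}
    - {"claw":0.0854,"dx":0.043,"dy":-0.0415,"dz":0,"wx":0,"wy":0,"wz":0}
    - {"claw":0.0854,"dx":0.043,"dy":-0.0415,"dz":0,"wx":0,"wy":0,"wz":0}
    - {"claw":0.0854,"dx":0.043,"dy":-0.0415,"dz":0,"wx":0,"wy":0,"wz":0}
    - {"claw":0.0854,"dx":0.043,"dy":-0.0415,"dz":0,"wx":0,"wy":0,"wz":0}
    - {"claw":0.0854,"dx":0.043,"dy":-0.0415,"dz":0,"wx":0,"wy":0,"wz":0}
    - {"claw":0.0854,"dx":0.043,"dy":-0.0415,"dz":0,"wx":0,"wy":0,"wz":0}
    - {"claw":0.0854,"dx":0.043,"dy":-0.0415,"dz":0,"wx":0,"wy":0,"wz":0}
    - {"claw":0.0854,"dx":0.043,"dy":-0.0415,"dz":0,"wx":0,"wy":0,"wz":0}
    - {"claw":0.0854,"dx":0,"dy":0,"dz":0,"wx":0,"wy":0,"wz":9.8}
    - {"claw":0.0854,"dx":0,"dy":0,"dz":0,"wx":0,"wy":0,"wz":9.8}
    - {"claw":0.0854,"dx":0,"dy":0,"dz":0,"wx":0,"wy":0,"wz":9.8}
    - {"claw":0.0854,"dx":0,"dy":0,"dz":0,"wx":0,"wy":0,"wz":9.8}
    - {"claw":0.0854,"dx":0,"dy":0,"dz":0,"wx":0,"wy":0,"wz":0}
  newtons: 40

```text
t: 2.65
eef_pos: [0.5429, 0.0513, 0.3611]
tool_rot: [0.0, 0.992, -0.129, -0.0]
contact_force: [0.3, -0.6, -0.1]
gripper_width: 1.001
grasp_force: 0.0
```

```bash
cat >> h.py <<'E'
def st():
    o=get_obs(); a=2*np.arctan2(o['tool_rot'][2],o['tool_rot'][1]); print('t',round(o['t'],2),'q',o['q'].round(2),'pos',o['eef_pos'].round(4),'xang',np.degrees(a).round(2),'tilt',o['tool_rot'][[0,3]].round(4),'F',o['contact_force'].round(1),'w',round(o['gripper_width']*.0854,4),'g',round(o['grasp_force'],1)); return o['eef_pos'],a
def near(V,lo,hi,c,r): return V[(V[:,2]>lo)&(V[:,2]<hi)&(np.hypot(V[:,0]-c[0],V[:,1]-c[1])<r)]
def to(tx,ty):
    p,a=st(); dx,dy=tx-p[0],ty-p[1]; print('dx',round(dx*np.cos(a)+dy*np.sin(a),4),'dy',round(dx*np.sin(a)-dy*np.cos(a),4))
E
python3 - <<'E'
from h import *
save('wrist','w2'); st()
V=cloud('wrist','w2').reshape(-1,3)
S=near(V,.235,.285,(.543,.051),.03); print(len(S)); print(circ(S,.009),S.mean(0),S[:,2].max())
for a in((.09,.106,(.588,.032),.07),(.218,.23,(.588,.037),.07)):
    S=near(V,*a);print(len(S)); 
    if len(S)>20: print(circ(S))
E
```

```text
t 2.7 q [ 0.12  0.2  -0.38  1.71  0.08  1.24 -2.11] pos [0.543  0.0514 0.3611] xang -14.66 tilt [ 0.0001 -0.0002] F [-0.8 -0.7 -0.8] w 0.0854 g 0.0
811
(array([0.5413, 0.0534, 0.009 ]), 811) [0.54485279 0.0524609  0.26486896] 0.274449007390783
649
(array([0.5862, 0.0345, 0.0488]), 649)
7135
(array([0.5866, 0.0398, 0.0437]), 7135)
```

View pics/w2.png

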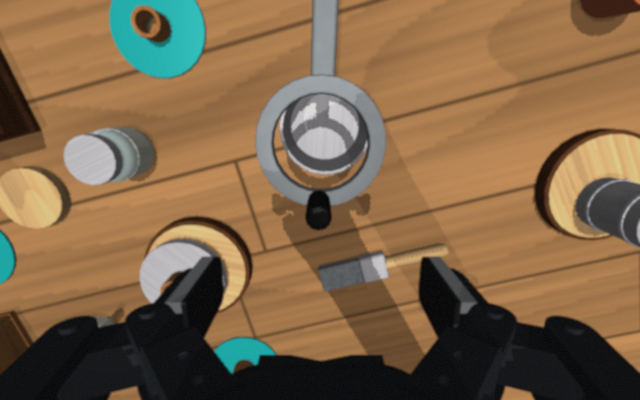

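The pin sits at (318,205), midway between the fingers; its fit agrees with the scene camera to 2 mm. Canister mouth is seen through the ring at (322,135). Descend and grip the pin.

drive_tool:
  increments:
    - {"claw":0.0854,"dx":0,"dy":0,"dz":0.033,"wx":0,"wy":0,"wz":0}
    - {"claw":0.0854,"dx":0,"dy":0,"dz":0.033,"wx":0,"wy":0,"wz":0}
    - {"claw":0.0854,"dx":0,"dy":0,"dz":0.033,"wx":0,"wy":0,"wz":0}
    - {"claw":0.0854,"dx":0,"dy":0,"dz":0,"wx":0,"wy":0,"wz":0}
    - {"claw":0.01,"dx":0,"dy":0,"dz":0,"wx":0,"wy":0,"wz":0}
    - {"claw":0.01,"dx":0,"dy":0,"dz":0,"wx":0,"wy":0,"wz":0}
    - {"claw":0.01,"dx":0,"dy":0,"dz":0,"wx":0,"wy":0,"wz":0}
    - {"claw":0.01,"dx":0,"dy":0,"dz":0,"wx":0,"wy":0,"wz":0}
    - {"claw":0.01,"dx":0,"dy":0,"dz":0,"wx":0,"wy":0,"wz":0}
    - {"claw":0.01,"dx":0,"dy":0,"dz":0,"wx":0,"wy":0,"wz":0}
  newtons: 25

```text
t: 3.95
eef_pos: [0.5435, 0.0516, 0.2631]
tool_rot: [-0.0, 0.992, -0.129, 0.001]
contact_force: [-1.0, 1.3, 5.9]
gripper_width: 0.204
grasp_force: 25.3
```

Run:
```python
from h import *
st()
for c in (np.array([.817,-.0235]),):
    pass
# post fit from scene/side clouds
for n in('scene','side'):
    V=cloud(n,n+'0').reshape(-1,3); S=near(V,.05,.19,(.815,-.024),.04); print(circ(S,.014),circ(S)); S=near(V,.006,.03,(.815,-.024),.09); print(circ(S,.065))
```

```text
t 3.95 q [ 0.1   0.28 -0.38  1.84  0.12  1.04 -2.15] pos [0.5435 0.0516 0.2631] xang -14.85 tilt [-0.0002  0.0006] F [-1.   1.3  5.9] w 0.0175 g 25.3
(array([ 0.8271, -0.0499,  0.014 ]), 175) (array([ 0.8155, -0.0316,  0.0112]), 175)
(array([ 0.805 , -0.0165,  0.065 ]), 942)
(array([ 0.8151, -0.0326,  0.014 ]), 149) (array([ 0.8133, -0.0282,  0.0103]), 149)
(array([ 0.8158, -0.037 ,  0.065 ]), 581)
```

drive_tool:
  increments:
    - {"claw":0.01,"dx":0,"dy":0.0198,"dz":0,"wx":0,"wy":0,"wz":-4}
    - {"claw":0.01,"dx":0,"dy":0.0198,"dz":0,"wx":0,"wy":0,"wz":-4}
    - {"claw":0.01,"dx":0,"dy":0.0198,"dz":0,"wx":0,"wy":0,"wz":-4}
    - {"claw":0.01,"dx":0,"dy":0.0198,"dz":0,"wx":0,"wy":0,"wz":-4}
    - {"claw":0.01,"dx":0,"dy":0.0198,"dz":0,"wx":0,"wy":0,"wz":-4}
    - {"claw":0.01,"dx":0,"dy":0,"dz":0,"wx":0,"wy":0,"wz":0}

```text
t: 4.7
eef_pos: [0.5325, -0.0481, 0.2631]
tool_rot: [0.001, 0.999, 0.043, 0.001]
contact_force: [2.3, -2.2, 5.5]
gripper_width: 0.203
grasp_force: 25.6
```

Run:
```python
from h import *
p,a=st(); print(np.hypot(*(p[:2]-[.8155,-.0295])))
```

```text
t 4.7 q [ 0.3   0.27 -0.38  1.86  0.12  1.03 -1.62] pos [ 0.5325 -0.0481  0.2631] xang 4.96 tilt [0.0006 0.0014] F [ 2.3 -2.2  5.5] w 0.0173 g 25.6
0.28366268271539935
```

drive_tool:
  increments:
    - {"claw":0.01,"dx":0,"dy":0.0198,"dz":0,"wx":0,"wy":0,"wz":-4}
    - {"claw":0.01,"dx":0,"dy":0.0198,"dz":0,"wx":0,"wy":0,"wz":-4}
    - {"claw":0.01,"dx":0,"dy":0.0198,"dz":0,"wx":0,"wy":0,"wz":-4}
    - {"claw":0.01,"dx":0,"dy":0.0198,"dz":0,"wx":0,"wy":0,"wz":-4}
    - {"claw":0.01,"dx":0,"dy":0.0198,"dz":0,"wx":0,"wy":0,"wz":-4}
    - {"claw":0.01,"dx":0,"dy":0.0198,"dz":0,"wx":0,"wy":0,"wz":-4}
    - {"claw":0.01,"dx":0,"dy":0.0198,"dz":0,"wx":0,"wy":0,"wz":-4}
    - {"claw":0.01,"dx":0,"dy":0.0198,"dz":0,"wx":0,"wy":0,"wz":-4}
    - {"claw":0.01,"dx":0,"dy":0.0198,"dz":0,"wx":0,"wy":0,"wz":-4}
    - {"claw":0.01,"dx":0,"dy":0.0198,"dz":0,"wx":0,"wy":0,"wz":-4}
    - {"claw":0.01,"dx":0,"dy":0.0198,"dz":0,"wx":0,"wy":0,"wz":-4}
    - {"claw":0.01,"dx":0,"dy":0,"dz":0,"wx":0,"wy":0,"wz":0}
    - {"claw":0.01,"dx":0,"dy":0,"dz":0,"wx":0,"wy":0,"wz":0}

```text
t: 6.32
eef_pos: [0.6235, -0.2374, 0.2632]
tool_rot: [0.0, 0.909, 0.416, 0.002]
contact_force: [5.9, 1.0, 4.7]
gripper_width: 0.2
grasp_force: 25.6
```

Run:
```python
from h import *
p,a=st(); print(np.hypot(*(p[:2]-[.8155,-.0295])))
```

```text
t 6.33 q [ 0.57  0.49 -0.42  1.55  0.21  1.15 -0.61] pos [ 0.6235 -0.2374  0.2632] xang 49.14 tilt [0.0005 0.0017] F [5.9 1.  4.7] w 0.0171 g 25.6
0.2830085631595195
```

drive_tool:
  increments:
    - {"claw":0.03,"dx":0,"dy":0,"dz":0,"wx":0,"wy":0,"wz":0}
    - {"claw":0.05,"dx":0,"dy":0,"dz":0,"wx":0,"wy":0,"wz":0}
    - {"claw":0.05,"dx":0,"dy":0,"dz":0,"wx":0,"wy":0,"wz":0}
    - {"claw":0.05,"dx":0,"dy":0,"dz":-0.02,"wx":0,"wy":0,"wz":0}
    - {"claw":0.0854,"dx":0,"dy":0,"dz":-0.03,"wx":0,"wy":0,"wz":0}
    - {"claw":0.0854,"dx":0,"dy":0,"dz":-0.03,"wx":0,"wy":0,"wz":0}
    - {"claw":0.0854,"dx":0,"dy":0,"dz":-0.03,"wx":0,"wy":0,"wz":0}
    - {"claw":0.0854,"dx":0.0223,"dy":-0.041,"dz":0,"wx":0,"wy":0,"wz":0}
    - {"claw":0.0854,"dx":0.0223,"dy":-0.041,"dz":0,"wx":0,"wy":0,"wz":0}
    - {"claw":0.0854,"dx":0.0223,"dy":-0.041,"dz":0,"wx":0,"wy":0,"wz":0}
    - {"claw":0.0854,"dx":0.0223,"dy":-0.041,"dz":0,"wx":0,"wy":0,"wz":0}
    - {"claw":0.0854,"dx":0.0223,"dy":-0.041,"dz":0,"wx":0,"wy":0,"wz":0}
    - {"claw":0.0854,"dx":0,"dy":0,"dz":0,"wx":0,"wy":0,"wz":0}
    - {"claw":0.0854,"dx":0,"dy":0,"dz":0,"wx":0,"wy":0,"wz":0}

```text
t: 8.07
eef_pos: [0.5398, -0.021, 0.3735]
tool_rot: [0.001, 0.91, 0.416, 0.001]
contact_force: [-0.1, -0.5, -1.2]
gripper_width: 1.001
grasp_force: 0.0
```

Run:
```python
from h import *
save('wrist','w3'); st(); save('scene','scene3'); save('side','side3')
V=cloud('wrist','w3').reshape(-1,3)
for a in((.094,.106,(.588,.032),.065),(.218,.23,(.66,-.2),.08)):
    S=near(V,*a);print(len(S)); 
    if len(S)>20: print(circ(S))
for n in('scene','side'):
    V=cloud(n,n+'3').reshape(-1,3); 
    for a in((.094,.106,(.588,.032),.07),(.21,.23,(.66,-.2),.08)):
        S=near(V,*a);print(n,len(S),circ(S))
```

```text
t 8.12 q [ 0.39  0.21 -0.54  1.7   0.11  1.27 -0.89] pos [ 0.5399 -0.0216  0.3731] xang 49.04 tilt [0.0005 0.0003] F [-0.4  0.1  0. ] w 0.0854 g 0.0
1149
(array([0.5861, 0.0342, 0.0493]), 1149)
6391
(array([ 0.6533, -0.1995,  0.0445]), 6391)
scene 127 (array([0.5884, 0.0309, 0.0496]), 127)
scene 500 (array([ 0.6577, -0.2076,  0.0448]), 500)
side 121 (array([0.5864, 0.0348, 0.0496]), 121)
side 209 (array([ 0.6534, -0.2005,  0.0448]), 209)
```

View pics/w3.png

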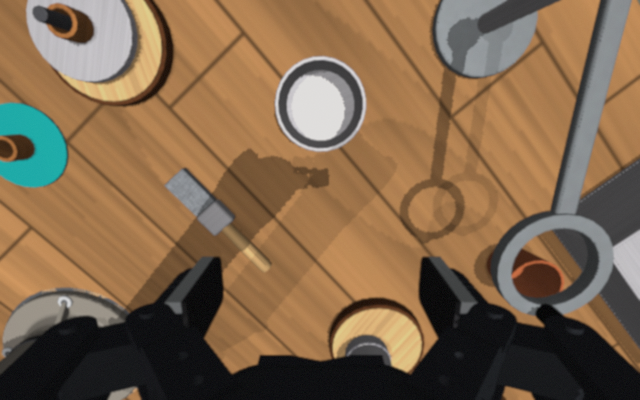

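The canister is uncovered at (320,104). The ring, at (553,265), is 0.24 m from it centre to centre, so that part is done. Next, the lids.

drive_tool:
  increments:
    - {"claw":0.0854,"dx":0.0181,"dy":-0.0477,"dz":0.01,"wx":0,"wy":0,"wz":0}
    - {"claw":0.0854,"dx":0.0181,"dy":-0.0477,"dz":0.01,"wx":0,"wy":0,"wz":0}
    - {"claw":0.0854,"dx":0.0181,"dy":-0.0477,"dz":0.01,"wx":0,"wy":0,"wz":0}
    - {"claw":0.0854,"dx":0.0181,"dy":-0.0477,"dz":0.01,"wx":0,"wy":0,"wz":0}
    - {"claw":0.0854,"dx":0.0181,"dy":-0.0477,"dz":0.01,"wx":0,"wy":0,"wz":0}
    - {"claw":0.0854,"dx":0.0181,"dy":-0.0477,"dz":0.01,"wx":0,"wy":0,"wz":0}
    - {"claw":0.0854,"dx":0,"dy":0,"dz":0,"wx":0,"wy":0,"wz":0}
    - {"claw":0.0854,"dx":0,"dy":0,"dz":0,"wx":0,"wy":0,"wz":0}

```text
t: 9.22
eef_pos: [0.395, 0.2481, 0.3123]
tool_rot: [0.0, 0.91, 0.415, -0.0]
contact_force: [0.2, -0.3, -0.7]
gripper_width: 0.999
grasp_force: 0.0
```

Run:
```python
from h import *
save('wrist','w4'); to(.4275,.2865)
V=cloud('wrist','w4').reshape(-1,3); c=(.4275,.2865)
S=near(V,.101,.113,c,.03); print('top',len(S),S.mean(0) if len(S) else '')
S=near(V,.084,.1,c,.03); print('stem',circ(S,.008))
S=near(V,.073,.083,c,.03); print('collartop',circ(S),S.mean(0))
S=near(V,.056,.072,c,.03); print('collar',circ(S,.018))
S=near(V,.044,.053,c,.08); r=np.hypot(*(S[:,:2]-c).T); print('disc',circ(S[r>.055]),np.median(S[:,2]))
```

```text
t 9.28 q [ 0.03  0.14 -0.78  1.92  0.11  1.12 -1.51] pos [0.3953 0.2476 0.3123] xang 48.99 tilt [ 0.0002 -0.0001] F [ 0.4  0.1 -0.1] w 0.0852 g 0.0
dx 0.0504 dy -0.0012
top 212 [0.4269619  0.29007458 0.10686567]
stem (array([0.4396, 0.2965, 0.008 ]), 6)
collartop (array([0.427 , 0.2901, 0.015 ]), 496) [0.42712165 0.29012267 0.07865326]
collar (array([0.434 , 0.2918, 0.018 ]), 48)
disc (array([0.4271, 0.2883, 0.0577]), 1620) 0.04909504982168672
```

View pics/w4.png

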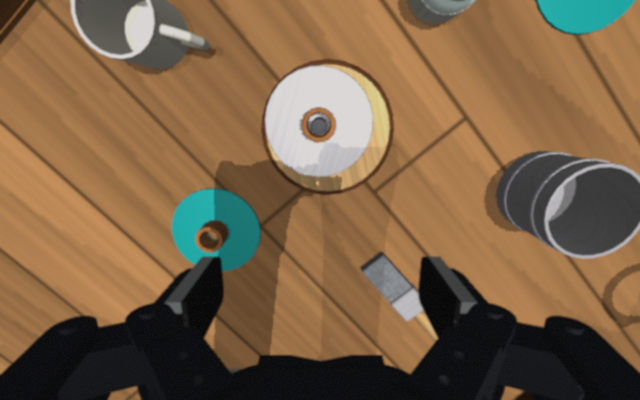

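The lid set is at (318,125), with the stem centred inside the wooden collar. Heights agree with the task (top 0.107, collar 0.079, disc 0.049). The turquoise look-alike at (215,230) stays untouched. Next, grip the stem just above the collar.

drive_tool:
  increments:
    - {"claw":0.0854,"dx":0.026,"dy":-0.0017,"dz":0,"wx":0,"wy":0,"wz":0}
    - {"claw":0.0854,"dx":0.026,"dy":-0.0016,"dz":0,"wx":0,"wy":0,"wz":0}
    - {"claw":0.0854,"dx":0,"dy":0,"dz":0.035,"wx":0,"wy":0,"wz":0}
    - {"claw":0.0854,"dx":0,"dy":0,"dz":0.035,"wx":0,"wy":0,"wz":0}
    - {"claw":0.0854,"dx":0,"dy":0,"dz":0.035,"wx":0,"wy":0,"wz":0}
    - {"claw":0.0854,"dx":0,"dy":0,"dz":0.035,"wx":0,"wy":0,"wz":0}
    - {"claw":0.0854,"dx":0,"dy":0,"dz":0.03,"wx":0,"wy":0,"wz":0}
    - {"claw":0.0854,"dx":0,"dy":0,"dz":0.02,"wx":0,"wy":0,"wz":0}
    - {"claw":0.06,"dx":0,"dy":0,"dz":0.01,"wx":0,"wy":0,"wz":0}
    - {"claw":0.04,"dx":0,"dy":0,"dz":0.004,"wx":0,"wy":0,"wz":0}
    - {"claw":0.03,"dx":0,"dy":0,"dz":0,"wx":0,"wy":0,"wz":0}
    - {"claw":0.03,"dx":0,"dy":0,"dz":0,"wx":0,"wy":0,"wz":0}
  newtons: 30

```text
t: 10.78
eef_pos: [0.4261, 0.2908, 0.1091]
tool_rot: [-0.0, 0.909, 0.416, 0.001]
contact_force: [0.2, -0.1, 0.9]
gripper_width: 0.347
grasp_force: 0.0
```

Run:
```python
from h import *
save('wrist','w5'); to(.427,.289)
i=cv2.imread('pics/w5.png')[200:400,170:470]; cv2.imwrite('pics/w5c.png',cv2.resize(i,None,fx=2.5,fy=2.5))
```

```text
t 10.82 q [-0.19  0.5  -0.66  2.02  0.44  0.76 -1.83] pos [0.426  0.2908 0.109 ] xang 49.14 tilt [-0.      0.0007] F [ 0.6 -1.1 -0.5] w 0.0301 g 0.0
dx -0.0007 dy 0.0019
```

View pics/w5c.png

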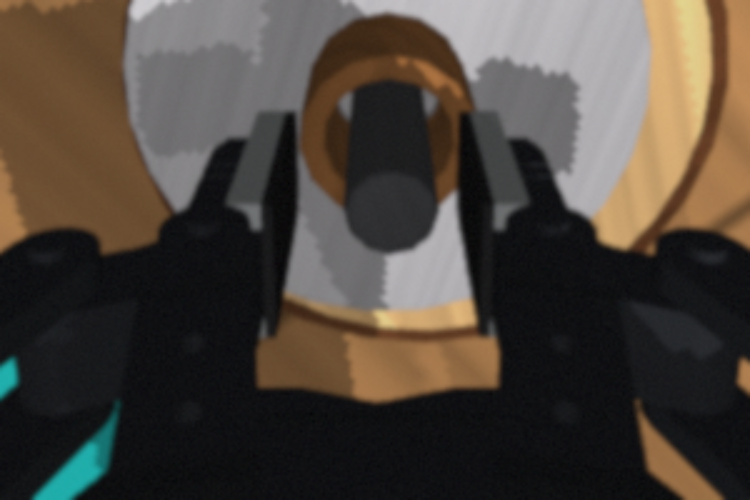

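The stem at (392,215) stands between the pads, about 2 mm to the right of their midline. I'll shift, close and lift.

drive_tool:
  increments:
    - {"claw":0.03,"dx":0,"dy":0.002,"dz":0,"wx":0,"wy":0,"wz":0}
    - {"claw":0.01,"dx":0,"dy":0,"dz":0,"wx":0,"wy":0,"wz":0}
    - {"claw":0.01,"dx":0,"dy":0,"dz":0,"wx":0,"wy":0,"wz":0}
    - {"claw":0.01,"dx":0,"dy":0,"dz":0,"wx":0,"wy":0,"wz":0}
    - {"claw":0.01,"dx":0,"dy":0,"dz":0,"wx":0,"wy":0,"wz":0}
    - {"claw":0.01,"dx":0,"dy":0,"dz":-0.005,"wx":0,"wy":0,"wz":0}
    - {"claw":0.01,"dx":0,"dy":0,"dz":-0.015,"wx":0,"wy":0,"wz":0}
    - {"claw":0.01,"dx":0,"dy":0,"dz":-0.03,"wx":0,"wy":0,"wz":0}
    - {"claw":0.01,"dx":0,"dy":0,"dz":0,"wx":0,"wy":0,"wz":0}
    - {"claw":0.01,"dx":0,"dy":0,"dz":0,"wx":0,"wy":0,"wz":0}
  newtons: 45

```text
t: 12.08
eef_pos: [0.4269, 0.2887, 0.1579]
tool_rot: [0.0, 0.91, 0.416, -0.0]
contact_force: [1.3, 0.5, -5.2]
gripper_width: 0.164
grasp_force: 44.6
```

Run:
```python
from h import *
st(); save('wrist','w6'); save('side','side6');save('scene','scene6')
i=cv2.imread('pics/w6.png')[160:400,170:470]; cv2.imwrite('pics/w6c.png',cv2.resize(i,None,fx=2.5,fy=2.5))
p=get_obs()['eef_pos']
for n,f in(('wrist','w6'),('side','side6'),('scene','scene6')):
    V=cloud(n,f).reshape(-1,3); S=near(V,p[2]-.067,p[2]-.05,p,.08); r=np.hypot(*(S[:,:2]-p[:2]).T); S=S[(r>.03)]
    if len(S)>30:
        A=np.c_[S[:,:2]-p[:2],np.ones(len(S))]; print(n,len(S),np.linalg.lstsq(A,S[:,2],rcond=None)[0],circ(S[np.hypot(*(S[:,:2]-p[:2]).T)>.054],.061))
```

```text
t 12.07 q [-0.14  0.43 -0.71  1.99  0.37  0.85 -1.77] pos [0.4269 0.2887 0.1579] xang 49.13 tilt [ 0.0002 -0.0003] F [ 1.3  0.5 -5.2] w 0.014 g 44.6
wrist 19783 [-0.00238593 -0.00221791  0.09830734] (array([0.4244, 0.2859, 0.061 ]), 5404)
side 499 [-0.00532687 -0.00700743  0.09890742] (array([0.4258, 0.2858, 0.061 ]), 166)
scene 358 [0.00462276 0.01071424 0.09763888] (array([0.4262, 0.2884, 0.061 ]), 134)
```

View pics/w6c.png

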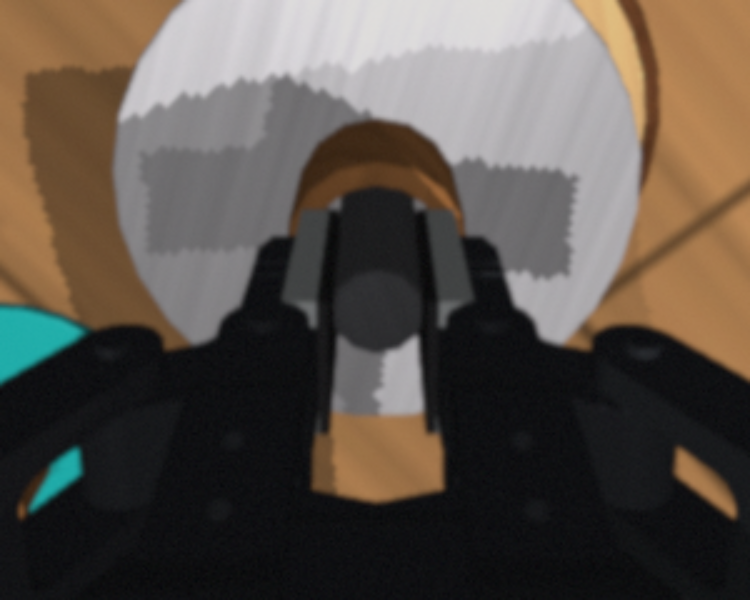

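Run:
```python
from h import *
p,a=st(); C=cloud('wrist','w6'); c=C[284,321]; print(c)
R=C[262:305,296:346].reshape(-1,3); S=R[abs(R[:,2]-c[2])<.004]
S=S[np.hypot(*(S[:,:2]-c[:2]).T)<.013]
m=(S[:,:2].max(0)+S[:,:2].min(0))/2; print(len(S),S.mean(0),m,np.ptp(S,0))
d=S.mean(0)[:2]-p[:2]; print('tool off',d[0]*np.cos(a)+d[1]*np.sin(a),d[0]*np.sin(a)-d[1]*np.cos(a))
to(.587,.033)
```

```text
t 12.22 q [-0.14  0.43 -0.71  1.99  0.37  0.85 -1.77] pos [0.4266 0.2886 0.1573] xang 49.14 tilt [ 0.0002 -0.001 ] F [-0.3 -0.7 -3.9] w 0.0142 g 44.6
[0.42693548 0.28998362 0.15614157]
1212 [0.42769506 0.29103638 0.15595246] [0.42777381 0.29102908] [0.02425154 0.02374026 0.00795019]
tool off 0.0025853892717657995 -0.0007460947495936877
t 12.22 q [-0.14  0.43 -0.71  1.99  0.37  0.85 -1.77] pos [0.4266 0.2886 0.1573] xang 49.14 tilt [ 0.0002 -0.001 ] F [-0.3 -0.7 -3.9] w 0.0142 g 44.6
dx -0.0884 dy 0.2885
```

drive_tool:
  increments:
    - {"claw":0.01,"dx":0,"dy":0,"dz":-0.02,"wx":0,"wy":0,"wz":0}
    - {"claw":0.01,"dx":0,"dy":0,"dz":-0.03,"wx":0,"wy":0,"wz":0}
    - {"claw":0.01,"dx":0,"dy":0,"dz":-0.03,"wx":0,"wy":0,"wz":0}
    - {"claw":0.01,"dx":0,"dy":0,"dz":-0.012,"wx":0,"wy":0,"wz":0}
    - {"claw":0.01,"dx":-0.0045,"dy":0.0144,"dz":0,"wx":0,"wy":0,"wz":0}
    - {"claw":0.01,"dx":-0.0089,"dy":0.0288,"dz":0,"wx":0,"wy":0,"wz":0}
    - {"claw":0.01,"dx":-0.0089,"dy":0.0288,"dz":0,"wx":0,"wy":0,"wz":0}
    - {"claw":0.01,"dx":-0.0089,"dy":0.0288,"dz":0,"wx":0,"wy":0,"wz":0}
    - {"claw":0.01,"dx":-0.0089,"dy":0.0288,"dz":0,"wx":0,"wy":0,"wz":0}
    - {"claw":0.01,"dx":-0.0089,"dy":0.0288,"dz":0,"wx":0,"wy":0,"wz":0}
    - {"claw":0.01,"dx":-0.0089,"dy":0.0288,"dz":0,"wx":0,"wy":0,"wz":0}
    - {"claw":0.01,"dx":-0.0089,"dy":0.0288,"dz":0,"wx":0,"wy":0,"wz":0}
    - {"claw":0.01,"dx":-0.0089,"dy":0.0288,"dz":0,"wx":0,"wy":0,"wz":0}
    - {"claw":0.01,"dx":-0.0089,"dy":0.0288,"dz":0,"wx":0,"wy":0,"wz":0}
    - {"claw":0.01,"dx":-0.0048,"dy":0.0149,"dz":0,"wx":0,"wy":0,"wz":0}
    - {"claw":0.01,"dx":0,"dy":0,"dz":0,"wx":0,"wy":0,"wz":0}
    - {"claw":0.01,"dx":0,"dy":0,"dz":0,"wx":0,"wy":0,"wz":0}

```text
t: 14.35
eef_pos: [0.586, 0.0342, 0.2499]
tool_rot: [-0.001, 0.909, 0.417, -0.0]
contact_force: [-0.5, -0.0, -3.6]
gripper_width: 0.166
grasp_force: 44.8
```

Run:
```python
from h import *
p,a=st(); save('side','side7');save('scene','scene7');save('wrist','w7')
for n in('side','scene'):
    V=cloud(n,n+'7').reshape(-1,3); z=p[2]
    S=near(V,z-.066,z-.054,p,.085); r=np.hypot(*(S[:,:2]-p[:2]).T)
    print(n,'disc',circ(S[r>.053],.061),'flange/lower',len(near(V,z-.08,z-.066,p,.08)))
    S=near(V,z-.052,z-.028,p,.03); print('collar',circ(S,.018) if len(S)>10 else len(S))
    S=near(V,.07,.102,(.587,.033),.065); print('can', circ(S,.052) if len(S)>10 else len(S))
i=cv2.imread('pics/side7.png')[140:260,230:370]; cv2.imwrite('pics/side7c.png',cv2.resize(i,None,fx=4,fy=4))
```

```text
t 14.35 q [ 0.32  0.41 -0.63  1.74  0.27  1.08 -1.11] pos [0.586  0.0342 0.2499] xang 49.24 tilt [-0.0006 -0.0003] F [-0.5 -0.  -3.6] w 0.0142 g 44.8
side disc (array([0.5853, 0.0318, 0.061 ]), 138) flange/lower 35
collar (array([0.5843, 0.032 , 0.018 ]), 55)
can (array([0.5865, 0.033 , 0.052 ]), 230)
scene disc (array([0.5849, 0.0345, 0.061 ]), 205) flange/lower 50
collar (array([0.585 , 0.0329, 0.018 ]), 65)
can (array([0.587 , 0.0318, 0.052 ]), 238)
```

View pics/side7c.png

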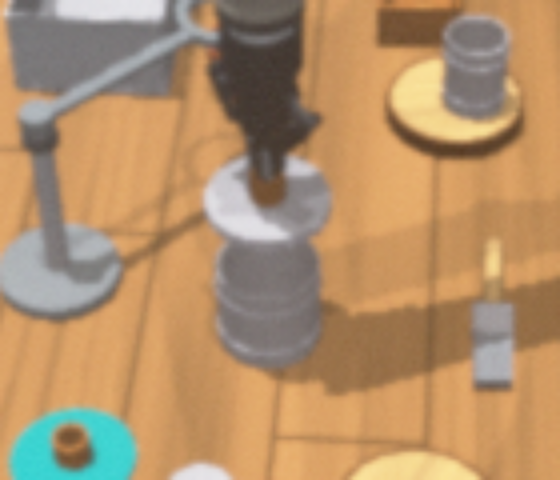

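The pair hangs level over the canister (cover at (267,197) in the crop, tin at (268,300)). I'll nudge it and lower gently.

drive_tool:
  increments:
    - {"claw":0.01,"dx":0,"dy":0.0013,"dz":0.02,"wx":0,"wy":0,"wz":0}
    - {"claw":0.01,"dx":0,"dy":0,"dz":0.02,"wx":0,"wy":0,"wz":0}
    - {"claw":0.01,"dx":0,"dy":0,"dz":0.013,"wx":0,"wy":0,"wz":0}
    - {"claw":0.01,"dx":0,"dy":0,"dz":0.008,"wx":0,"wy":0,"wz":0}
    - {"claw":0.01,"dx":0,"dy":0,"dz":0.003,"wx":0,"wy":0,"wz":0}
    - {"claw":0.01,"dx":0,"dy":0,"dz":0.002,"wx":0,"wy":0,"wz":0}
    - {"claw":0.01,"dx":0,"dy":0,"dz":0.002,"wx":0,"wy":0,"wz":0}
    - {"claw":0.01,"dx":0,"dy":0,"dz":0,"wx":0,"wy":0,"wz":0}

```text
t: 15.5
eef_pos: [0.5879, 0.0319, 0.1825]
tool_rot: [0.0, 0.909, 0.416, 0.0]
contact_force: [0.2, -0.3, -4.3]
gripper_width: 0.169
grasp_force: 44.8
```

```bash
python3 -c "
from h import *
st()"
```

```text
t 15.5 q [ 0.3   0.49 -0.6   1.81  0.33  0.95 -1.16] pos [0.5879 0.0319 0.1825] xang 49.14 tilt [0.0001 0.0001] F [ 0.2 -0.3 -4.3] w 0.0145 g 44.8
```

drive_tool:
  increments:
    - {"claw":0.01,"dx":0,"dy":0,"dz":0.0015,"wx":0,"wy":0,"wz":0}
    - {"claw":0.01,"dx":0,"dy":0,"dz":0.0015,"wx":0,"wy":0,"wz":0}
    - {"claw":0.01,"dx":0,"dy":0,"dz":0.0015,"wx":0,"wy":0,"wz":0}
    - {"claw":0.01,"dx":0,"dy":0,"dz":0.0015,"wx":0,"wy":0,"wz":0}
    - {"claw":0.01,"dx":0,"dy":0,"dz":0,"wx":0,"wy":0,"wz":0}

```text
t: 16.12
eef_pos: [0.5876, 0.0324, 0.1761]
tool_rot: [-0.0, 0.909, 0.416, -0.0]
contact_force: [-0.9, 1.3, -3.8]
gripper_width: 0.171
grasp_force: 44.9
```

```bash
python3 -c "
from h import *
st()"
```

```text
t 16.12 q [ 0.3   0.49 -0.6   1.81  0.34  0.94 -1.16] pos [0.5876 0.0324 0.1761] xang 49.16 tilt [-0.0003 -0.0001] F [-0.9  1.3 -3.8] w 0.0146 g 44.9
```

drive_tool:
  increments:
    - {"claw":0.01,"dx":0,"dy":0,"dz":0.0015,"wx":0,"wy":0,"wz":0}
    - {"claw":0.01,"dx":0,"dy":0,"dz":0.0015,"wx":0,"wy":0,"wz":0}
    - {"claw":0.01,"dx":0,"dy":0,"dz":0.0015,"wx":0,"wy":0,"wz":0}
    - {"claw":0.01,"dx":0,"dy":0,"dz":0.0015,"wx":0,"wy":0,"wz":0}
    - {"claw":0.01,"dx":0,"dy":0,"dz":0.001,"wx":0,"wy":0,"wz":0}
    - {"claw":0.01,"dx":0,"dy":0,"dz":0,"wx":0,"wy":0,"wz":0}

```text
t: 16.88
eef_pos: [0.5877, 0.0321, 0.1692]
tool_rot: [-0.0, 0.909, 0.416, -0.0]
contact_force: [-2.3, 3.2, -3.0]
gripper_width: 0.168
grasp_force: 44.9
```

```bash
python3 -c "
from h import *
st()"
```

```text
t 16.88 q [ 0.29  0.5  -0.6   1.82  0.34  0.93 -1.17] pos [0.5877 0.0321 0.1692] xang 49.15 tilt [-0.0002 -0.0002] F [-2.3  3.2 -3. ] w 0.0143 g 44.9
```

drive_tool:
  increments:
    - {"claw":0.01,"dx":0,"dy":-0.001,"dz":0,"wx":0,"wy":0,"wz":0}
    - {"claw":0.01,"dx":0,"dy":-0.0003,"dz":0.001,"wx":0,"wy":0,"wz":0}
    - {"claw":0.01,"dx":0,"dy":0,"dz":0.001,"wx":0,"wy":0,"wz":0}
    - {"claw":0.01,"dx":0,"dy":0,"dz":0,"wx":0,"wy":0,"wz":0}

```text
t: 17.38
eef_pos: [0.5872, 0.0324, 0.1677]
tool_rot: [0.0, 0.91, 0.416, 0.0]
contact_force: [-2.5, -0.2, 0.5]
gripper_width: 0.166
grasp_force: 45.5
```

```bash
python3 -c "
from h import *
st()"
```

```text
t 17.38 q [ 0.29  0.5  -0.6   1.82  0.35  0.93 -1.17] pos [0.5872 0.0324 0.1677] xang 49.11 tilt [0.0004 0.0002] F [-2.5 -0.2  0.5] w 0.0142 g 45.5
```

Fz rose to about 0 at z 0.168, the expected seated height. I'll let go of the stem, open and look.

drive_tool:
  increments:
    - {"claw":0.02,"dx":0,"dy":0,"dz":0,"wx":0,"wy":0,"wz":0}
    - {"claw":0.03,"dx":0,"dy":0,"dz":0,"wx":0,"wy":0,"wz":0}
    - {"claw":0.05,"dx":0,"dy":0,"dz":0,"wx":0,"wy":0,"wz":0}
    - {"claw":0.07,"dx":0,"dy":0,"dz":0,"wx":0,"wy":0,"wz":0}
    - {"claw":0.07,"dx":0,"dy":0,"dz":0,"wx":0,"wy":0,"wz":0}
    - {"claw":0.07,"dx":0,"dy":0,"dz":0,"wx":0,"wy":0,"wz":0}

```text
t: 18.12
eef_pos: [0.5869, 0.0328, 0.1673]
tool_rot: [0.0, 0.909, 0.416, 0.0]
contact_force: [0.3, 0.3, 0.5]
gripper_width: 0.818
grasp_force: 0.0
```

Run:
```python
from h import *
p,a=st(); save('wrist','w8'); save('side','side8');save('scene','scene8')
i=cv2.imread('pics/w8.png')[160:400,170:470]; cv2.imwrite('pics/w8c.png',cv2.resize(i,None,fx=2.5,fy=2.5))
for n,f in(('wrist','w8'),('side','side8'),('scene','scene8')):
    V=cloud(n,f).reshape(-1,3)
    S=near(V,.101,.115,p,.068); r=np.hypot(*(S[:,:2]-p[:2]).T); S=S[r>.025]
    A=np.c_[S[:,:2]-p[:2],np.ones(len(S))]; print(n,len(S),'disc z',np.median(S[:,2]),'plane',np.linalg.lstsq(A,S[:,2],rcond=None)[0].round(4))
```

```text
t 18.12 q [ 0.29  0.5  -0.6   1.82  0.34  0.93 -1.17] pos [0.5869 0.0328 0.1673] xang 49.14 tilt [0. 0.] F [0.3 0.3 0.5] w 0.0699 g 0.0
wrist 24479 disc z 0.10815141583374865 plane [-0.0011 -0.0014  0.1081]
side 363 disc z 0.10919331533541715 plane [ 0.0054 -0.0102  0.1092]
scene 552 disc z 0.10783890651029024 plane [0.0002 0.0007 0.1079]
```

View pics/w8c.png

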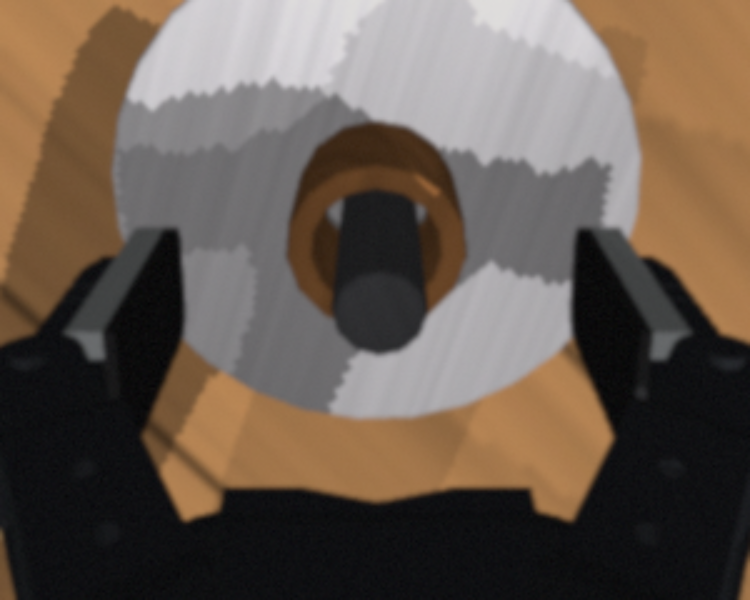

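The disc is level at 0.108 m, so the inner lid is seated. The stem (379,310) and collar (376,215) are midway between the pads. Now lower around the collar and grip it.

drive_tool:
  increments:
    - {"claw":0.07,"dx":0,"dy":0,"dz":0.012,"wx":0,"wy":0,"wz":0}
    - {"claw":0.07,"dx":0,"dy":0,"dz":0.012,"wx":0,"wy":0,"wz":0}
    - {"claw":0.07,"dx":0,"dy":0,"dz":0.007,"wx":0,"wy":0,"wz":0}
    - {"claw":0.055,"dx":0,"dy":0,"dz":0,"wx":0,"wy":0,"wz":0}
    - {"claw":0.042,"dx":0,"dy":0,"dz":0,"wx":0,"wy":0,"wz":0}
    - {"claw":0.03,"dx":0,"dy":0,"dz":0,"wx":0,"wy":0,"wz":0}
    - {"claw":0.03,"dx":0,"dy":0,"dz":0,"wx":0,"wy":0,"wz":0}
    - {"claw":0.03,"dx":0,"dy":0,"dz":0,"wx":0,"wy":0,"wz":0}
    - {"claw":0.03,"dx":0,"dy":0,"dz":0,"wx":0,"wy":0,"wz":0}
  newtons: 35

```text
t: 19.4
eef_pos: [0.5872, 0.033, 0.1368]
tool_rot: [0.0, 0.909, 0.416, 0.0]
contact_force: [0.0, 0.6, 5.4]
gripper_width: 0.419
grasp_force: 35.4
```

```bash
python3 -c "
from h import *
st()"
```

```text
t 19.4 q [ 0.28  0.54 -0.58  1.84  0.38  0.87 -1.2 ] pos [0.5872 0.033  0.1368] xang 49.14 tilt [0.0001 0.0004] F [0.  0.6 5.4] w 0.0358 g 35.4
```

drive_tool:
  increments:
    - {"claw":0.03,"dx":0,"dy":0,"dz":-0.002,"wx":0,"wy":0,"wz":0}
    - {"claw":0.03,"dx":0,"dy":0,"dz":-0.004,"wx":0,"wy":0,"wz":0}
    - {"claw":0.03,"dx":0,"dy":0,"dz":-0.006,"wx":0,"wy":0,"wz":0}
    - {"claw":0.03,"dx":0,"dy":0,"dz":0,"wx":0,"wy":0,"wz":0}
    - {"claw":0.03,"dx":0,"dy":0,"dz":0,"wx":0,"wy":0,"wz":0}

```text
t: 20.02
eef_pos: [0.5869, 0.0328, 0.1483]
tool_rot: [0.0, 0.909, 0.416, 0.0]
contact_force: [-0.2, -0.1, -1.9]
gripper_width: 0.418
grasp_force: 35.1
```

Run:
```python
from h import *
p,a=st(); save('wrist','w9'); C=cloud('wrist','w9')
V=C.reshape(-1,3); S=near(V,.105,.13,p,.068); print('disc z',np.median(S[np.hypot(*(S[:,:2]-p[:2]).T)>.03][:,2]))
S=C[262:310,300:342].reshape(-1,3); S=S[(S[:,2]>.15)&(S[:,2]<.19)]; print('stem top',len(S),np.median(S,0))
```

```text
t 20.02 q [ 0.28  0.53 -0.59  1.83  0.36  0.89 -1.19] pos [0.5869 0.0328 0.1483] xang 49.14 tilt [0. 0.] F [-0.2 -0.1 -1.9] w 0.0357 g 35.1
disc z 0.11951429969972537
stem top 1432 [0.59093933 0.03872114 0.1628301 ]
```

The cover alone is rising: its weight reads 1.9 N and the stem top hasn't moved. Lift clear.

drive_tool:
  increments:
    - {"claw":0.03,"dx":0,"dy":0,"dz":-0.006,"wx":0,"wy":0,"wz":0}
    - {"claw":0.03,"dx":0,"dy":0,"dz":-0.01,"wx":0,"wy":0,"wz":0}
    - {"claw":0.03,"dx":0,"dy":0,"dz":-0.01,"wx":0,"wy":0,"wz":0}
    - {"claw":0.03,"dx":0,"dy":0,"dz":-0.01,"wx":0,"wy":0,"wz":0}
    - {"claw":0.03,"dx":0,"dy":0,"dz":-0.01,"wx":0,"wy":0,"wz":0}
    - {"claw":0.03,"dx":0,"dy":0,"dz":-0.01,"wx":0,"wy":0,"wz":0}
    - {"claw":0.03,"dx":0,"dy":0,"dz":-0.01,"wx":0,"wy":0,"wz":0}
    - {"claw":0.03,"dx":0,"dy":0,"dz":-0.01,"wx":0,"wy":0,"wz":0}
    - {"claw":0.03,"dx":0,"dy":0,"dz":-0.01,"wx":0,"wy":0,"wz":0}
    - {"claw":0.03,"dx":0,"dy":0,"dz":-0.01,"wx":0,"wy":0,"wz":0}
    - {"claw":0.03,"dx":0,"dy":0,"dz":-0.006,"wx":0,"wy":0,"wz":0}
    - {"claw":0.03,"dx":0,"dy":0,"dz":-0.003,"wx":0,"wy":0,"wz":0}
    - {"claw":0.03,"dx":0,"dy":0,"dz":0,"wx":0,"wy":0,"wz":0}
    - {"claw":0.03,"dx":0,"dy":0,"dz":0,"wx":0,"wy":0,"wz":0}
    - {"claw":0.03,"dx":0,"dy":0,"dz":0,"wx":0,"wy":0,"wz":0}
    - {"claw":0.03,"dx":0,"dy":0,"dz":0,"wx":0,"wy":0,"wz":0}

```text
t: 22.08
eef_pos: [0.5868, 0.0328, 0.2531]
tool_rot: [-0.0, 0.909, 0.416, -0.0]
contact_force: [-0.1, 0.2, -2.4]
gripper_width: 0.416
grasp_force: 35.2
```

Run:
```python
from h import *
p,a=st()
for n in('side','scene'):
    save(n,n+'9'); V=cloud(n,n+'9').reshape(-1,3)
    S=near(V,.205,.225,p,.07); print(n,'disc',len(S),np.median(S[:,2]))
    S=near(V,.1,.109,(.587,.033),.06); print('flange',len(S),np.median(S[:,2]) if len(S) else '')
    S=near(V,.112,.18,(.587,.033),.025); print('stem',len(S),circ(S,.008) if len(S)>5 else '',S[:,2].max() if len(S) else '')
    S=near(V,.04,.098,(.587,.033),.07); print('can',circ(S,.052))
```

```text
t 22.07 q [ 0.33  0.41 -0.63  1.74  0.27  1.08 -1.11] pos [0.5868 0.0328 0.2531] xang 49.14 tilt [-0.0001 -0.0001] F [-0.1  0.2 -2.4] w 0.0356 g 35.2
side disc 196 0.22225609294088164
flange 295 0.1052437038809192
stem 40 (array([0.5878, 0.0316, 0.008 ]), 40) 0.15818437923094794
can (array([0.587 , 0.0316, 0.052 ]), 266)
scene disc 454 0.22286031262200182
flange 444 0.1040356130440345
stem 31 (array([0.5876, 0.0309, 0.008 ]), 31) 0.14961862668326545
can (array([ 0.6505, -0.0355,  0.052 ]), 278)
```

```bash
python3 -c "
from station import *
print(hand_in())"
```

```text
the job is handed in; nothing more can be done
None
```

The job is done and handed in: the ring lamp stands about 0.24 m to the side of the canister (centre to centre), the inner lid is seated in the mouth (flange top measured at 0.104 m), and the gripper holds the cover still, rim about 40 mm above the stem's top.

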